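# Set the slab cutter: wind the fence up to its stop

### The job

Set the width on the white slab cutter in the middle of the table: take the upright crank handle of its handwheel and wind the wheel clockwise, seen from above, until the sliding steel fence comes up against the stop block on the bed. Leave the fence resting against the stop and let go of the handle; drive the fence only by the wheel, never by pushing on the fence itself.

Things in the scene. Friction and masses are not known exactly. Their poses are not given: they have to be found in the camera images.
- handwheel: Level aluminium handwheel (rim 144 mm over all), on the grey gear housing on the robot's side of the slab cutter; the only wheel with a crank handle. Origin on its vertical axis, 84 mm above the table; rim's top 17 mm higher. x points to the handle, z up. Clockwise from above moves the fence to the stop, 30 mm per rad; 2.4 to 6 rad are needed. Takes 2 to 3 N at the handle; stays where left.
- crank_grip (a point): Grasp point of the crank handle: black, upright, round, 20 mm diameter, 50 mm tall, 65 mm from the wheel's axis, spinning freely on its pin, so it can be held from above without turning the gripper while it goes round. The point is on the handle's axis, 20 mm below its top, 134 mm above the table. Nothing else on the cutter rises above 107 mm.
- fence: Sliding fence: steel bar 165 mm long (across the cutter's white bed), 24 mm thick, 45 mm high, driven by a rack from the handwheel. Origin at the foot, at the middle, of the face that meets the stop, 36 mm above the table; its y axis is level and points away from the stop along the travel. Not to be touched by the robot.
- stop: Dark steel stop block fixed on the bed in the fence's way: 60 mm (across the bed) x 40 mm (along the travel, its y axis) x 40 mm high, small black knob on top. Origin at the centre of its underside, 35 mm above the table; axes parallel to the fence's. The fence touches it when the fence's origin is at y = +20 mm in the stop's frame; then the wheel turns no further.

How it is judged:
By the outcome, as a careful person would: the job done as asked, in the order asked, and still so for the second after the job is handed in, with the robot touching nothing.
It also fails if it takes over 45 s, if anything falls off the work surface, if the arm or the gripper's body presses on something with over 40 N, if the wrist force passes 120 N, or if a joint passes its speed limit or range.

### The arm

A 6-joint arm with a two-finger parallel gripper is mounted at the origin on the work surface. World frame = base frame: x ahead of the robot, y to its left, z up, the work surface at z = 0. Lengths are in m, angles in rad, forces in N, time in s.
With the tool pointing down it reaches from about 0.425 to 0.95 m from the base axis. Payload 3.5 kg.
Tool frame: the origin (TCP) lies midway between the tips of the shut fingers; the grasp point (between the pads) lies 19 mm behind it; z points along the fingers, y is the direction in which the jaws open and shut (so a half turn about z gives the same grasp; the last joint's range is limited). The gripper opens to 85 mm and grips with 20 to 120 N. Pads are 22 mm wide; open, the fingers measure 114 mm over their backs; the gripper's body (76 mm by 85 mm) begins 54 mm behind the grasp point. The pads swing forward as they close: fully open they stand 13 mm farther back than shut.
Start: joints at [-1.325, 0.286, 1.577, -0, 1.279, -0.15], TCP at [0.26, -0.623, 0.231] pointing down, gripper open.
Joint ranges: [-2.77, 2.77], [-0.9, 2.22], [0.21, 2.48], [-1.53, 4.67], [0.24, 2.81], [-2.84, 2.84]. Speed limits (rad/s): [2.79, 2.79, 3.14, 3.14, 3.14, 3.14].

### API

Orientations are given as a unit quaternion [x, y, z, w].
In Python, from plant import * gives the robot as it stands.
- The arm moves only by the shell command python3 -m jog 'ROWS' [FORCE]. ROWS is a JSON object of lists of equal length, an entry for each row: "travel": the shift along the world's x, y, z in mm, a list of three; "dr": the turn, a rotation vector about the world's x, y, z in degrees, a list of three; "jaw": the closure in counts, from 0 (fully open) to 255 (shut). In form: {"travel": [[x, y, z], ...], "dr": [[wx, wy, wz], ...], "jaw": [jaw, ...]}. A call has 1 to 5 rows; each row shifts and turns the commanded pose from where the row before left it; what a row does not reach is not made up. A row lasts 1/12 s, in which the tool goes at most 41.7 mm and 7.16 degrees, less where a joint would pass 70% of its speed; a pose out of reach is approached as far as the arm can. A call is refused whole if a number of a shift passes 41.7 or a number of a turn 7.16, either way. A call with a gripper value outside its range is refused whole. The fingers move at their own pace and stop on an object; FORCE is the grip in N (left out, the last holds). Time passes only in rows, so rows that do not move let the fingers close. It gives the time, the measured TCP pose, the force and the opening at its end, in the units of the state.
- get_state(): the state, without advancing time (a new reading comes with each control period).
- read_camera(name): name is "scene" or "top"; returns the picture (420x560x3 uint8, red, green, blue); there is no depth.
- camera_info(name): a dict with "K" (3x3 intrinsics, pixels), "R" (3x3) and "t" (3): a world point X has camera coordinates R X + t. Camera axes: x right, y down, z forward; pixel columns grow to the right and rows downward; lengths in m; the calibration is good to about 2 mm. A picture is of the moment at which its call begins. camera_info takes no time and is no camera call.
- sign_off(): hands the job in, once; it reports no verdict.
The state is a dict: "time": time; "qpos": joint angles; "dq": joint speeds; "joint_efforts": joint torques, N m; "eef_pos": TCP position; "tcp_rot": TCP orientation; "contact_force": force on the tool from outside, world axes, zero at the start; "wrist_torque": the same for the moment, N m; "opening": opening from 0.0 (shut) to 1.0 (fully open).
Only numpy, scipy, OpenCV 4.12 (cv2) and the standard library are available. Lean on these libraries where they do the work, as an engineer would, in place of code of your own. Each camera call takes 0.05 s, during which the arm holds its last target. There are 200 camera calls.

## Working session

There is one attempt and no reset: what is moved stays moved. The work goes in short steps, Python scripts to look and compute and a shell command to move; the robot and the scene stay as the last step left them, time stands still between calls to the robot, and variables do not carry over. Pictures are saved under pics/ and viewed, about 8 in all and at most 12, crops included, and the job is handed in when it is done.

```bash
mkdir -p pics
cat > h.py <<'E'
from plant import *
import numpy as np, cv2
def snap(n,f):
    im=read_camera(n); cv2.imwrite('pics/'+f,cv2.cvtColor(im,cv2.COLOR_RGB2BGR)); return im
def ray(n,u,v,z):
    c=camera_info(n);K,R,t=map(np.array,(c['K'],c['R'],c['t']))
    o=-R.T@t; d=R.T@np.linalg.solve(K,[u,v,1]); return o+d*(z-o[2])/d[2]
def pix(n,X):
    c=camera_info(n);K,R,t=map(np.array,(c['K'],c['R'],c['t']))
    p=K@(R@np.array(X)+t); return p[:2]/p[2]
E
python3 - <<'E'
from h import *
snap('scene','s1.png');snap('top','t1.png')
for n in('scene','top'):
    c=camera_info(n);print(n,-np.array(c['R']).T@np.array(c['t']),c['K'][0][0])
s=get_state();print(s)
E
```

```text
scene [0.96237646 0.37295692 0.73361088] 423.7904102561376
top [0.55037548 0.08675656 0.78214853] 414.67783890659615
{'time': 0.1, 'qpos': array([-1.32498359e+00,  2.87117126e-01,  1.57806858e+00,  4.14497758e-06,
        1.27859751e+00, -1.50000059e-01]), 'dq': array([ 0.00092944, -0.00183656, -0.00288582,  0.00019957, -0.00098514,
       -0.00114187]), 'joint_efforts': array([ 7.48783186e-04, -4.07295299e+01, -2.93697989e+01, -1.34611632e-04,
        3.40697778e-03, -1.64852690e-05]), 'eef_pos': array([ 0.26013014, -0.62220216,  0.23003823]), 'tcp_rot': array([ 9.80479894e-01,  1.96616320e-01, -5.04691103e-05, -1.09411916e-03]), 'contact_force': array([-0.04571905, -0.11771353, -0.17545472]), 'wrist_torque': array([-0.02138237, -0.0153086 ,  0.00869893]), 'opening': 1.0000012582633881}
```

View pics/t1.png

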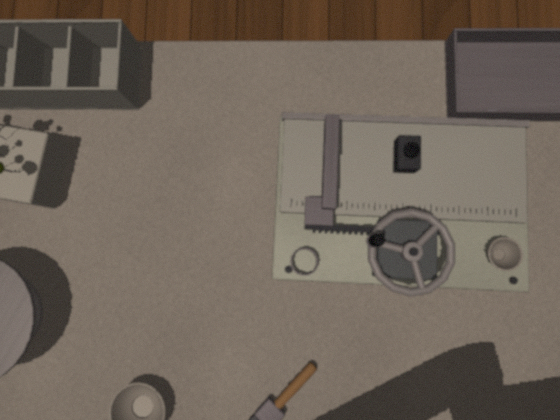

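View pics/s1.png

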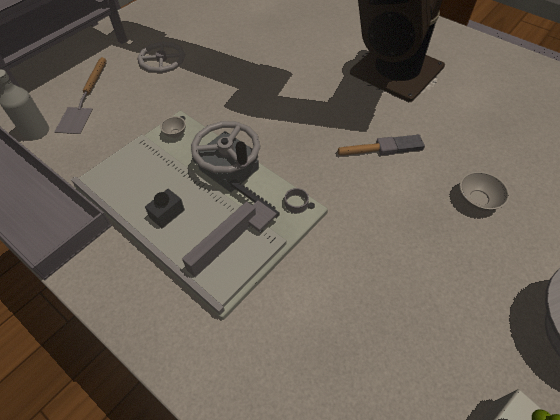

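The top view shows the wheel hub at (413,251), the crank handle at about (377,239), the fence face at about column 339 and the stop's near face at about column 396. In the scene view the handle is at about (241,153).

Run:
```python
from h import *
C=ray('top',412.5,251.5,.097);print('axis',C, pix('scene',[*C[:2],.1]))
im=cv2.imread('pics/t1.png');sc=cv2.imread('pics/s1.png')
for n,i,(a,b,c,d) in(('top',im,(365,225,390,250)),('scene',sc,(232,136,252,172))):
    g=i[b:d,a:c].max(2); m=(g<45).astype(np.uint8)
    k,l,st,ce=cv2.connectedComponentsWithStats(m)
    for q in range(1,k):
        if st[q,4]>15:print(n,st[q]+[a,b,0,0,0],ce[q]+[a,b])
for z in(.129,.154):print(z,ray('top',377,239,z))
for z in(.129,):print(z,ray('scene',241.5,154,z))
# travel: fence face edge and stop face (top z .081,.075)
F=[ray('top',340,116,.081),ray('top',337,208,.081)];S=[ray('top',396,137,.075),ray('top',395,170,.075)]
print(F,S)
big=np.hstack([cv2.resize(im[185:305,345:465],(400,400),interpolation=2),cv2.resize(sc[110:190,185:265],(400,400),interpolation=2)])
cv2.imwrite('pics/c1.png',big)
```

```text
axis [ 0.5629119  -0.10435009  0.097     ] [224.13120516 143.44209322]
top [369 232  16  15 165] [376.63636364 239.27878788]
scene [236 142  11  23 205] [240.89756098 152.63414634]
scene [243 163   9   9  35] [247.97142857 168.05714286]
0.129 [ 0.58087817 -0.040914    0.129     ]
0.154 [ 0.57971064 -0.03602726  0.154     ]
0.129 [ 0.58053064 -0.03720464  0.129     ]
[array([0.79582655, 0.01156867, 0.081     ]), array([0.63461657, 0.01655336, 0.081     ])] [array([ 0.76073494, -0.08588359,  0.075     ]), array([ 0.70241627, -0.08333039,  0.075     ])]
```

View pics/c1.png

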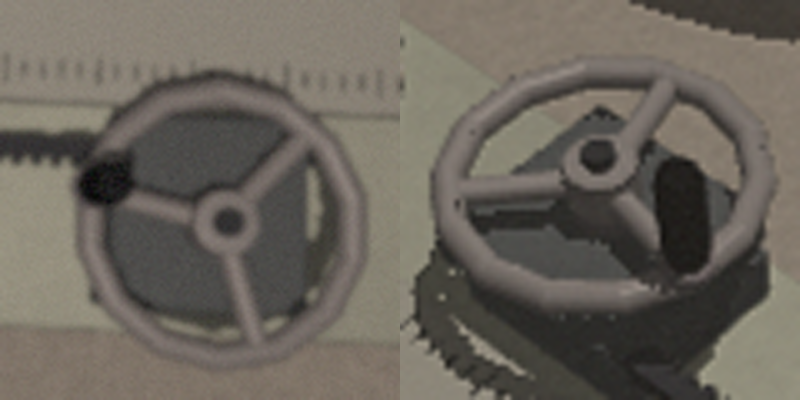

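```bash
python3 -m jog '{"travel":[[10,18,0],[17,32,0],[18,33,0],[18,33,0],[18,33,0]],"dr":[[0,0,0],[0,0,0],[0,0,0],[0,0,0],[0,0,0]],"jaw":[0,0,0,0,0]}' 40
python3 -m jog '{"travel":[[18,33,0],[18,33,0],[18,33,0],[18,33,0],[18,33,0]],"dr":[[0,0,0],[0,0,0],[0,0,0],[0,0,0],[0,0,0]],"jaw":[0,0,0,0,0]}'
python3 -m jog '{"travel":[[18,33,0],[18,33,0],[18,33,0],[18,33,0],[18,33,0]],"dr":[[0,0,0],[0,0,0],[0,0,0],[0,0,0],[0,0,0]],"jaw":[0,0,0,0,0]}'
python3 -m jog '{"travel":[[18,33,0],[18,33,0],[17,32,0],[8,8,0],[0,0,0]],"dr":[[0,0,0],[0,0,0],[0,0,0],[0,0,0],[0,0,0]],"jaw":[0,0,0,0,0]}'
```

```text
time: 0.52
eef_pos: [0.3415, -0.472, 0.2305]
tcp_rot: [0.981, 0.196, -0.0, -0.001]
contact_force: [0.0, -1.0, 0.4]
opening: 1.001
time: 0.93
eef_pos: [0.4316, -0.3068, 0.2309]
tcp_rot: [0.981, 0.196, -0.0, -0.0]
contact_force: [1.4, -0.2, 0.0]
opening: 1.002
time: 1.35
eef_pos: [0.5215, -0.1418, 0.2309]
tcp_rot: [0.98, 0.197, -0.0, -0.0]
contact_force: [1.0, -1.5, 0.2]
opening: 1.0
time: 1.77
eef_pos: [0.583, -0.0355, 0.2307]
tcp_rot: [0.98, 0.199, -0.0, -0.0]
contact_force: [-0.3, -0.5, 0.3]
opening: 1.0
```

```bash
python3 -m jog '{"travel":[[-3,-3,-25],[0,0,-30],[0,0,-30],[0,0,-20],[0,0,-10]],"dr":[[0,0,0],[0,0,0],[0,0,0],[0,0,0],[0,0,0]],"jaw":[0,0,0,0,0]}'
python3 - <<'E'
from h import *
i=snap('scene','s2.png');cv2.imwrite('pics/c2.png',cv2.resize(cv2.cvtColor(i[60:220,140:340],cv2.COLOR_RGB2BGR),(750,600),interpolation=2));print(get_state()['eef_pos'])
E
```

```text
time: 2.18
eef_pos: [0.5763, -0.0417, 0.1123]
tcp_rot: [0.981, 0.196, -0.003, -0.001]
contact_force: [-0.6, 0.3, -0.5]
opening: 0.999
[ 0.57603917 -0.04148118  0.11160306]
```

View pics/c2.png

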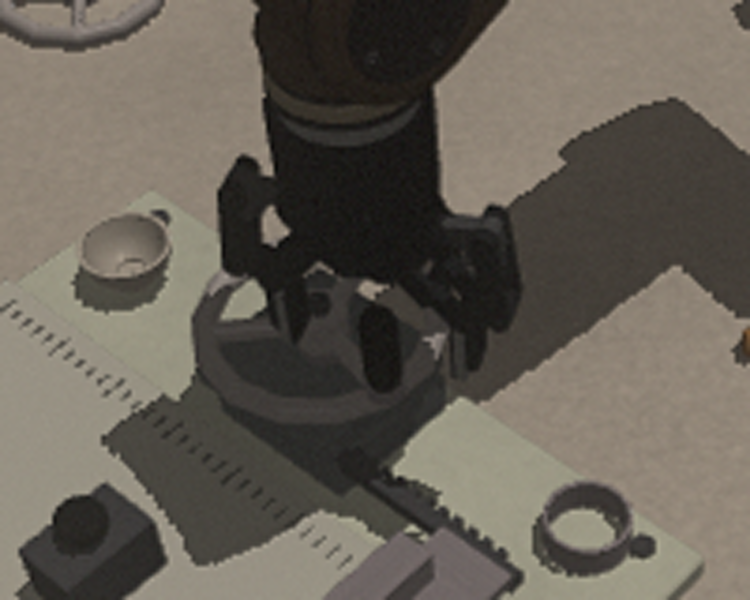

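The handle stands between the open fingers (crop 380,350). Next I nudge by +4, +3, +4 mm and close.

```bash
python3 -m jog '{"travel":[[4,3,4],[0,0,0],[0,0,0],[0,0,0],[0,0,0]],"dr":[[0,0,0],[0,0,0],[0,0,0],[0,0,0],[0,0,0]],"jaw":[0,120,255,255,255]}' 40
python3 -m jog '{"travel":[[0,0,0],[0,0,0],[0,0,0],[0,0,0],[0,0,0]],"dr":[[0,0,0],[0,0,0],[0,0,0],[0,0,0],[0,0,0]],"jaw":[255,255,255,255,255]}' 
python3 -c "
from h import *
print(get_state()['eef_pos'],get_state()['contact_force'])
p=np.radians(75-10*np.arange(36));P=65*np.c_[np.cos(p),np.sin(p)]
for a,d in zip(range(75,-280,-10),np.diff(P,axis=0).round(1)):print(a,d.tolist(),end=' ')"
```

```text
time: 2.65
eef_pos: [0.5841, -0.038, 0.1219]
tcp_rot: [0.98, 0.197, 0.001, 0.001]
contact_force: [-0.4, -0.1, -0.5]
opening: 0.456
time: 3.07
eef_pos: [0.5836, -0.0373, 0.1212]
tcp_rot: [0.98, 0.197, 0.001, -0.0]
contact_force: [0.2, 3.3, 4.5]
opening: 0.218
[ 0.58363743 -0.03727237  0.12123575] [0.1692635  3.3395313  4.51695715]
75 [10.6, -3.9] 65 [9.8, -5.7] 55 [8.7, -7.3] 45 [7.3, -8.7] 35 [5.7, -9.8] 25 [3.9, -10.6] 15 [2.0, -11.2] 5 [0.0, -11.3] -5 [-2.0, -11.2] -15 [-3.9, -10.6] -25 [-5.7, -9.8] -35 [-7.3, -8.7] -45 [-8.7, -7.3] -55 [-9.8, -5.7] -65 [-10.6, -3.9] -75 [-11.2, -2.0] -85 [-11.3, 0.0] -95 [-11.2, 2.0] -105 [-10.6, 3.9] -115 [-9.8, 5.7] -125 [-8.7, 7.3] -135 [-7.3, 8.7] -145 [-5.7, 9.8] -155 [-3.9, 10.6] -165 [-2.0, 11.2] -175 [0.0, 11.3] -185 [2.0, 11.2] -195 [3.9, 10.6] -205 [5.7, 9.8] -215 [7.3, 8.7] -225 [8.7, 7.3] -235 [9.8, 5.7] -245 [10.6, 3.9] -255 [11.2, 2.0] -265 [11.3, 0.0]
```

```bash
python3 -m jog '{"travel":[[5,-2,0],[5,-2,0],[5,-3,0],[5,-3,0],[4.4,-3.5,0]],"dr":[[0,0,0],[0,0,0],[0,0,0],[0,0,0],[0,0,0]],"jaw":[255,255,255,255,255]}' 
python3 -m jog '{"travel":[[4.3,-3.8,0],[3.8,-4.2,0],[3.5,-4.5,0],[3,-4.8,0],[2.7,-5,0]],"dr":[[0,0,0],[0,0,0],[0,0,0],[0,0,0],[0,0,0]],"jaw":[255,255,255,255,255]}'
```

```text
time: 3.48
eef_pos: [0.609, -0.0506, 0.1213]
tcp_rot: [0.98, 0.197, 0.001, -0.0]
contact_force: [2.0, 4.9, 4.1]
opening: 0.219
time: 3.9
eef_pos: [0.6264, -0.0739, 0.1213]
tcp_rot: [0.98, 0.197, 0.001, 0.0]
contact_force: [1.4, 4.2, 6.5]
opening: 0.221
```

```bash
python3 -m jog '{"travel":[[3.5,-10.6,0],[1.8,-11.2,0],[0,-11.3,0],[-2,-11.2,0],[-3.9,-10.6,0]],"dr":[[0,0,0],[0,0,0],[0,0,0],[0,0,0],[0,0,0]],"jaw":[255,255,255,255,255]}' 
python3 -m jog '{"travel":[[-5.7,-9.8,0],[-7.3,-8.7,0],[-8.7,-7.3,0],[-9.8,-5.7,0],[0,0,0]],"dr":[[0,0,0],[0,0,0],[0,0,0],[0,0,0],[0,0,0]],"jaw":[255,255,255,255,255]}'
python3 - <<'E'
from h import *
snap('top','t2.png')
E
```

```text
time: 4.32
eef_pos: [0.6248, -0.1297, 0.1212]
tcp_rot: [0.98, 0.197, 0.0, 0.0]
contact_force: [-1.9, 4.3, 7.9]
opening: 0.221
time: 4.73
eef_pos: [0.5901, -0.1609, 0.1211]
tcp_rot: [0.981, 0.196, -0.003, -0.001]
contact_force: [-4.4, 4.5, 9.8]
opening: 0.222
```

View pics/t2.png

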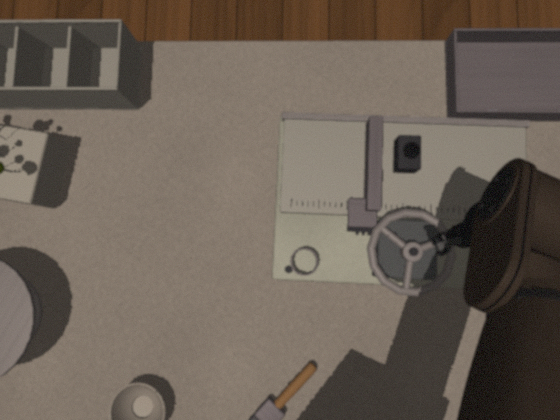

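The fence has moved with the wheel: its face is now at about column 383, the stop at 396, so about 25 mm or 0.85 rad is left.

```bash
python3 -m jog '{"travel":[[-10.6,-3.9,0],[-11.2,-2,0],[-11.3,0,0],[-5.6,0.8,0],[0,0,0]],"dr":[[0,0,0],[0,0,0],[0,0,0],[0,0,0],[0,0,0]],"jaw":[255,255,255,255,255]}' 
python3 -m jog '{"travel":[[-4,0.9,0],[-4,1.3,0],[0,0,0]],"dr":[[0,0,0],[0,0,0],[0,0,0]],"jaw":[255,255,255]}' 
python3 -m jog '{"travel":[[-3,1.2,0],[0,0,0]],"dr":[[0,0,0],[0,0,0]],"jaw":[255,255]}'
```

```text
time: 5.2
eef_pos: [0.5532, -0.1638, 0.1212]
tcp_rot: [0.981, 0.196, -0.0, -0.002]
contact_force: [-0.9, 8.3, 8.7]
opening: 0.216
time: 5.45
eef_pos: [0.5464, -0.1619, 0.1212]
tcp_rot: [0.981, 0.196, 0.001, -0.001]
contact_force: [0.7, 7.6, 7.3]
opening: 0.219
time: 5.62
eef_pos: [0.5439, -0.161, 0.1212]
tcp_rot: [0.981, 0.196, 0.001, -0.001]
contact_force: [2.2, 6.9, 5.7]
opening: 0.216
```

```bash
for i in 1 2; do python3 -m jog '{"travel":[[-3,1.1,0],[0,0,0]],"dr":[[0,0,0],[0,0,0]],"jaw":[255,255]}'; done
python3 - <<'E'
from h import *
i=snap('top','t3.png');cv2.imwrite('pics/c3.png',cv2.resize(cv2.cvtColor(i[100:310,270:540],cv2.COLOR_RGB2BGR),None,fx=2.8,fy=2.8,interpolation=2))
E
```

```text
time: 5.78
eef_pos: [0.5411, -0.1599, 0.1212]
tcp_rot: [0.981, 0.196, 0.002, -0.001]
contact_force: [1.7, 7.4, 6.1]
opening: 0.223
time: 5.95
eef_pos: [0.5383, -0.1586, 0.1212]
tcp_rot: [0.981, 0.196, 0.002, -0.001]
contact_force: [3.2, 7.6, 6.2]
opening: 0.221
```

View pics/c3.png

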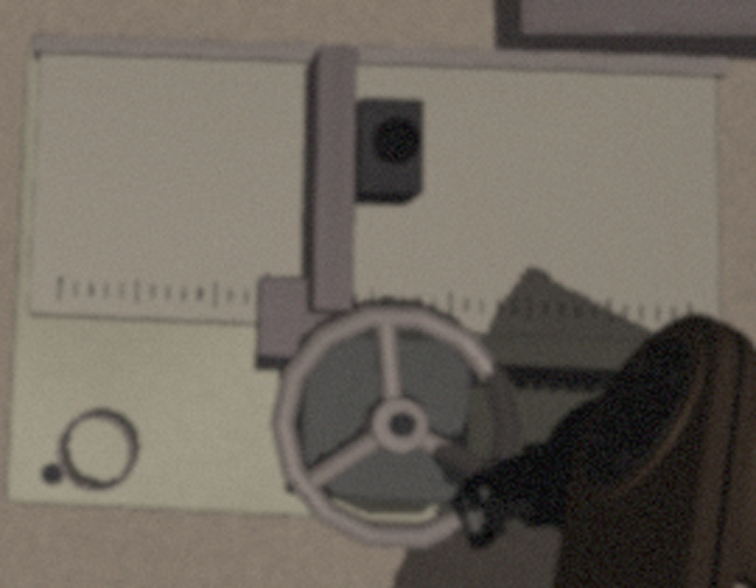

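The fence edge (crop column 355) is nearly against the stop (357), with perhaps a millimetre or so left. I keep going in small steps until the force rises.

```bash
for i in 1 2 3; do python3 -m jog '{"travel":[[-1.8,0.9,0],[0,0,0]],"dr":[[0,0,0],[0,0,0]],"jaw":[255,255]}'; done
```

```text
time: 6.17
eef_pos: [0.5368, -0.1579, 0.1212]
tcp_rot: [0.981, 0.196, 0.002, -0.001]
contact_force: [4.4, 6.6, 6.1]
opening: 0.217
time: 6.33
eef_pos: [0.5351, -0.157, 0.1212]
tcp_rot: [0.981, 0.196, 0.002, -0.0]
contact_force: [5.2, 6.8, 5.4]
opening: 0.213
time: 6.5
eef_pos: [0.5335, -0.1561, 0.1213]
tcp_rot: [0.981, 0.196, 0.003, -0.001]
contact_force: [6.1, 7.4, 4.5]
opening: 0.219
```

```bash
for i in 1 2 3; do python3 -m jog '{"travel":[[-1.6,1.5,0],[0,0,0]],"dr":[[0,0,0],[0,0,0]],"jaw":[255,255]}'; done
python3 - <<'E'
from h import *
i=snap('scene','s4.png');cv2.imwrite('pics/c4.png',cv2.resize(cv2.cvtColor(i[110:290,110:340],cv2.COLOR_RGB2BGR),None,fx=3.3,fy=3.3,interpolation=2))
E
```

```text
time: 6.67
eef_pos: [0.5321, -0.1552, 0.1212]
tcp_rot: [0.981, 0.196, 0.003, 0.0]
contact_force: [6.0, 5.2, 3.9]
opening: 0.217
time: 6.83
eef_pos: [0.5319, -0.155, 0.1213]
tcp_rot: [0.981, 0.196, 0.005, 0.003]
contact_force: [10.3, 1.3, -1.0]
opening: 0.219
time: 7.0
eef_pos: [0.5318, -0.1549, 0.1214]
tcp_rot: [0.981, 0.196, 0.007, 0.005]
contact_force: [15.1, -2.4, -3.9]
opening: 0.219
```

View pics/c4.png

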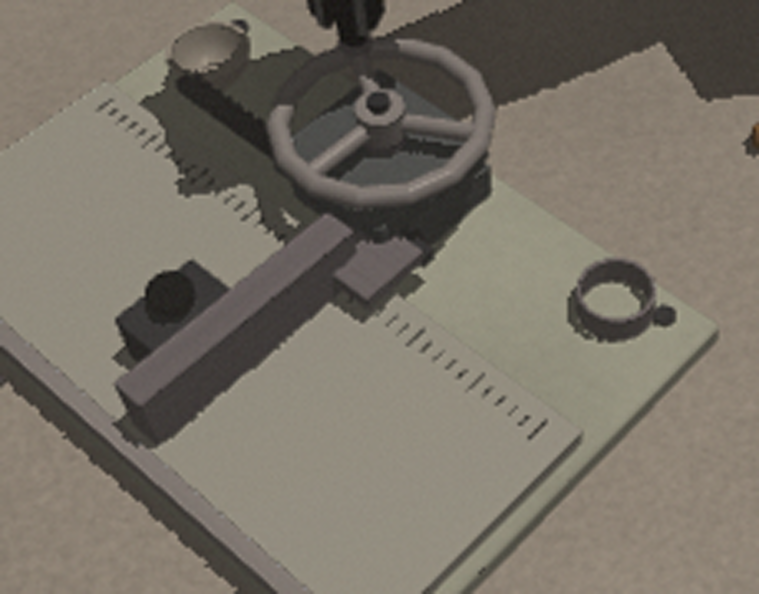

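The position stopped at (0.5318, -0.1549) while the tangential force climbed to about 14 N, so the fence is on the stop (in view at crop 220,310). I relax most of the overdrive, then open and lift.

```bash
python3 -m jog '{"travel":[[1.6,-1.6,0],[0.8,-0.8,0],[0,0,0]],"dr":[[0,0,0],[0,0,0],[0,0,0]],"jaw":[255,255,255]}'
python3 -m jog '{"travel":[[0,0,0],[0,0,0],[0,0,0],[0,0,0],[0,0,0]],"dr":[[0,0,0],[0,0,0],[0,0,0],[0,0,0],[0,0,0]],"jaw":[180,150,100,40,0]}'
python3 -m jog '{"travel":[[0,0,0],[0,0,0],[0,0,0],[0,0,5],[0,0,10]],"dr":[[0,0,0],[0,0,0],[0,0,0],[0,0,0],[0,0,0]],"jaw":[0,0,0,0,0]}'
```

```text
time: 7.3
eef_pos: [0.532, -0.1552, 0.1213]
tcp_rot: [0.981, 0.196, 0.004, 0.001]
contact_force: [7.9, 4.8, 3.6]
opening: 0.222
time: 7.72
eef_pos: [0.5286, -0.1549, 0.1196]
tcp_rot: [0.981, 0.196, -0.001, -0.0]
contact_force: [0.7, -0.1, 0.1]
opening: 0.821
time: 8.13
eef_pos: [0.5284, -0.1543, 0.1345]
tcp_rot: [0.98, 0.197, -0.001, -0.001]
contact_force: [-0.1, 0.4, 1.3]
opening: 0.998
```

```bash
python3 -m jog '{"travel":[[0,0,25],[0,0,30],[0,-15,30],[0,-35,10],[0,-38,0]],"dr":[[0,0,0],[0,0,0],[0,0,0],[0,0,0],[0,0,0]],"jaw":[0,0,0,0,0]}'
python3 -m jog '{"travel":[[0,-38,0],[0,-38,0],[0,-30,0],[0,0,0],[0,0,0]],"dr":[[0,0,0],[0,0,0],[0,0,0],[0,0,0],[0,0,0]],"jaw":[0,0,0,0,0]}'
python3 - <<'E'
from h import *
i=snap('top','t5.png');j=snap('scene','s5.png')
a=cv2.resize(i[100:310,270:480],(400,400),interpolation=2);b=cv2.resize(j[150:290,130:270],(400,400),interpolation=2)
cv2.imwrite('pics/c5.png',np.hstack([a,b])[:,:,::-1]);print(get_state()['contact_force'])
E
```

```text
time: 8.55
eef_pos: [0.5317, -0.2437, 0.237]
tcp_rot: [0.98, 0.198, 0.004, 0.004]
contact_force: [1.6, -0.9, 0.5]
opening: 1.0
time: 8.97
eef_pos: [0.5291, -0.3503, 0.2311]
tcp_rot: [0.981, 0.195, 0.0, 0.0]
contact_force: [-0.4, 1.0, 0.7]
opening: 1.001
[-0.16813491 -0.03905137  0.44117558]
```

View pics/c5.png

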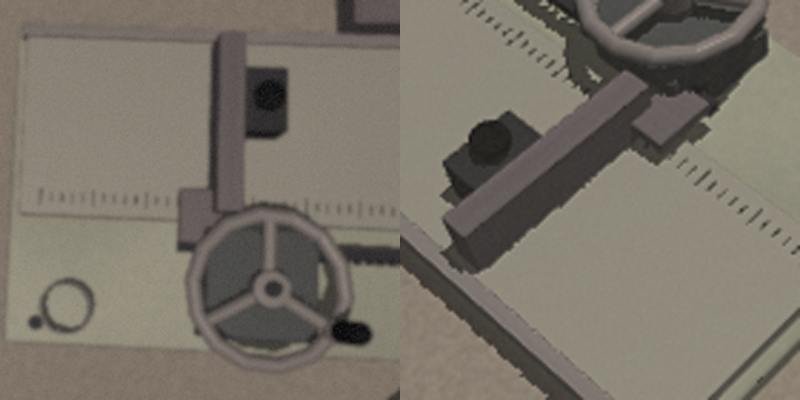

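The fence edge (left crop, column 245) meets the stop, and the handle is free at (350,332). I'll check for spring-back numerically against the picture taken while pressed, then hand in.

Run:
```python
from h import *
a,b=[cv2.imread(f'pics/{f}.png',0)[195:250,140:215].astype(np.float32) for f in('s4','s5')]
print(cv2.phaseCorrelate(a,b), np.abs(a-b).mean())
w=cv2.createHanningWindow((75,55),cv2.CV_32F);print(cv2.phaseCorrelate(a,b,w))
x=cv2.imread('pics/s5.png',0)
for r in (215,225):print(x[r,140:215].tolist(), cv2.imread('pics/s4.png',0)[r,140:215].tolist())
```

```text
((0.4809230723009392, 0.02481060053165507), 0.99110582224528) 2.2710302
((0.2623433087367246, 0.20884821420427713), 1.081017870373196)
[136, 137, 137, 138, 138, 139, 126, 60, 48, 36, 40, 34, 36, 39, 44, 49, 58, 70, 98, 98, 95, 94, 93, 91, 94, 91, 93, 95, 95, 94, 96, 97, 95, 87, 65, 56, 57, 56, 58, 60, 60, 61, 57, 56, 58, 57, 59, 58, 61, 56, 55, 55, 58, 75, 90, 140, 140, 137, 136, 136, 136, 137, 137, 136, 136, 137, 137, 137, 136, 138, 135, 137, 138, 135, 137] [139, 139, 138, 140, 139, 140, 130, 63, 50, 39, 38, 35, 36, 39, 42, 53, 58, 72, 103, 102, 98, 96, 95, 94, 94, 95, 95, 94, 96, 96, 97, 99, 98, 86, 65, 57, 59, 59, 58, 60, 62, 59, 59, 58, 59, 59, 60, 57, 59, 58, 61, 57, 61, 75, 92, 143, 141, 139, 140, 139, 139, 137, 140, 138, 139, 141, 139, 140, 139, 139, 139, 139, 139, 140, 137]
[136, 135, 136, 137, 131, 101, 100, 97, 95, 95, 93, 92, 95, 92, 95, 93, 96, 95, 96, 93, 93, 86, 59, 55, 58, 59, 59, 59, 60, 59, 56, 59, 56, 58, 57, 59, 57, 56, 58, 56, 58, 91, 141, 139, 136, 137, 135, 135, 139, 137, 135, 138, 136, 138, 137, 137, 137, 138, 136, 137, 137, 137, 138, 136, 138, 136, 139, 138, 138, 137, 137, 138, 136, 137, 138] [137, 140, 138, 139, 134, 103, 101, 96, 97, 97, 97, 96, 96, 96, 96, 98, 98, 98, 97, 97, 95, 88, 63, 57, 61, 61, 58, 60, 58, 60, 58, 58, 59, 60, 58, 60, 59, 57, 57, 57, 61, 94, 145, 140, 139, 137, 139, 140, 139, 139, 140, 141, 141, 139, 139, 142, 141, 140, 138, 140, 140, 140, 140, 140, 140, 140, 138, 139, 138, 141, 141, 139, 139, 138, 140]
```

The edge profiles match to well under 0.1 px, so there was no spring-back.

```bash
python3 -c "
from plant import *
print(sign_off())"
```

```text
the job is handed in; nothing more can be done
None
```

The fence is resting against the stop block, the handle is released, and the job is handed in after about 9 s of robot time. I held the crank handle from above and wound the wheel clockwise about 195°. The robot did not touch the fence.

**At the stop:** the handle stopped moving while the force along its path rose to about 14 N. I eased most of that off, opened the gripper, lifted and moved clear.

**Last checks:**
- The top and scene pictures show the fence against the stop.
- Two pixel rows across the fence look the same as when it was pressed against the stop, so I saw no spring-back.
- The contact force on the tool is about 0 N.

**Disagreement:** a phase correlation of those same two pictures gave shifts of 0.3 to 0.5 px. Its own results were inconsistent, and the shadows had changed between pictures. I relied on the edge positions instead.

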